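# Hold a test-fixture hinge leaf in line for its pin

## Task

Lift the blue hinge leaf out of its black stand and lower its single knuckle into the gap between the two knuckles on the grey jamb block, so that the three holes line up and the brass pin could be pushed straight through. Finish while still holding it there, hanging in the gripper and not resting on or leaning against the block. Handle it gently: grip it with no more than 30 N a finger, do not knock it against the block, and leave the yellow leaf, the pin and everything else on the bench as they are.

Things in the scene. Friction and masses are not known exactly. Their poses are not given: they have to be found in the camera images.
- leaf_grip (a point): Where to grip the blue leaf: the middle of the free upper part of its plate. x: across the plate (8 mm thick), y: along the hinge axis (plate 70 mm wide), z: up. Plate's top edge 24 mm above, full-width lower edge 43 mm below this point. Grip from above, closing along x. The stand's posts end 30 mm below this point, more than 28 mm aside along y. Lift straight up 50 mm or more to clear them.
- leaf_hole (a point): Centre of the hole in the blue leaf's single steel knuckle, 63 mm below leaf_grip along the leaf's z. The knuckle is a tube, 22 mm outer diameter, 24 mm long along y (the hole axis), hole 12 mm; a 24 mm wide, 8 mm thick neck joins it to the plate.
- jamb_hole (a point): Where leaf_hole must come: midway between the two fixed steel knuckles on the jamb block, on their hole axis. y is that axis (level), z up. Each knuckle is a tube, 22 mm outer diameter, hole 12 mm, 22 mm long; the gap between them is 29 mm, open from above. The block's steel top is 18 mm below this point, so the leaf's knuckle hangs 7 mm clear of it when in line.
- stand_a: Black slotted stand of the blue leaf, fixed to the bench, 60 x 100 mm, posts 52 mm high. Origin at the centre of its underside, y along the slot.
- jamb: The grey jamb block, fixed to the bench, 62 x 100 mm, steel top 66 mm above the bench, with the two knuckles on top; see jamb_hole. Place and yaw vary. Origin at the centre of its underside.
- leaf: The loose blue hinge leaf, 98 mm tall, 0.11 to 0.23 kg, starting upright in its stand (it may lean 2 degrees). It is the same either way round (half turn about z) and fits either way. Origin under its knuckle, 11 mm below leaf_hole; axes as leaf_grip.
- other_leaf_mid (a point): Middle of the upper part of the other leaf, yellow with two knuckles, in a second black stand of the same kind (which stand and block stand where varies). Same outer size as the blue leaf, top 106 mm above the bench. It does not fit; leave it alone.
- pin: Brass hinge pin, 7 mm thick and 75 mm long with a 12 mm head, standing in a small aluminium block on the far side of the bench, its top 83 mm high; leave it alone. Origin at its lower end.
- bin: Open blue parts bin, 100 x 130 x 50 mm, leave alone. Origin at the centre of its underside.
- flux: Small amber bottle, 36 mm across, 85 mm tall, leave alone. Origin at its foot.
- driver: Screwdriver with green handle lying at the right side, leave alone.
- meter: Orange multimeter, 150 x 75 x 34 mm, lying at the left side, leave alone.
- board: Green circuit board, 90 x 130 x 6 mm, lying at the far right, leave alone.

How it is judged:
By the outcome, as a careful person would: the job done as asked, in the order asked, and still so for the second after the job is handed in, while the arm keeps its last pose, push and grip.
It also fails if it takes over 54 s, if anything falls off the work surface, if the arm or the gripper's body presses on something with over 40 N, if the wrist force passes 120 N, or if a joint passes its speed limit or range.

## Robot

A 6-joint arm with a two-finger parallel gripper is mounted at the origin on the work surface. World frame = base frame: x ahead of the robot, y to its left, z up, the work surface at z = 0. Lengths are in m, angles in rad, forces in N, time in s.
With the tool pointing down it reaches from about 0.2 to 0.875 m from the base axis. Payload 3.4 kg.
Tool frame: the origin (TCP) lies at the very end of the fingers, on their centre line; the grasp point (between the pads) lies 19 mm behind it; z points along the fingers, y is the direction in which the jaws open and shut (so a half turn about z gives the same grasp; the last joint's range is limited). The gripper opens to 94 mm and grips with 3 to 60 N. Pads are 16 mm wide; open, the fingers measure 119 mm over their backs; the gripper's body (75 mm by 177 mm) begins 78 mm behind the grasp point.
Start: joints at [1.14, 0.276, 1.505, -0, 1.361, -0.121], TCP at [0.175, 0.548, 0.205] pointing down, gripper open.
Joint ranges: [-2.89, 2.89], [-0.75, 2.08], [0.22, 2.7], [-1.18, 4.32], [0.11, 2.71], [-2.7, 2.7]. Speed limits (rad/s): [2.57, 2.57, 3.14, 3.14, 3.14, 3.14].

## Interface

Orientations are given as a unit quaternion [w, x, y, z].
In Python, from workcell import bot gives the robot as it stands. The module is installed in compiled form; this text tells all that it offers.
- The arm moves only by the tool step_arm, never from a script. Its argument "rows" is one flat list of numbers, 7 for each row, row after row: the shift along the tool's x, y, z in units of 40 mm (1.0 is 40 mm), then the turn, a rotation vector about the tool's x, y, z in units of 5 degrees (1.0 is 5 degrees), then the opening, from -1 (shut) to 1 (fully open). A call has exactly 5 rows; each row is the pose to reach, as a shift and turn from the pose commanded when the call began, along the tool's axes at that moment; what a row does not reach only later rows make up. A row lasts 1/12 s, in which the tool goes at most 41.7 mm and 7.16 degrees, less where a joint would pass 70% of its speed; a pose out of reach is approached as far as the arm can. A call with a gripper value outside its range is refused whole. The fingers move at their own pace and stop on an object; "force" is the grip in N (left out, the last holds). Time passes only in rows, so rows that repeat a pose let the fingers close, or fill a call up. It gives the time, the measured TCP pose, the force and the opening at its end, in the units of the state.
- bot.get_state(): the state, without advancing time (a new reading comes with each control period).
- bot.camera(name): name is "side" or "top"; returns a dict with "pixels" (400x640x3 uint8, red, green, blue), "fx", "fy", "cx", "cy" (pixels), "rvec" (rotation vector, rad) and "tvec" (3), from world to camera coordinates, as OpenCV has them. Camera axes: x right, y down, z forward; pixel columns grow to the right and rows downward; lengths in m; the calibration is good to about 2 mm. A picture is of the moment at which its call begins. There is no depth.
- bot.hand_in(): hands the job in, once; it reports no verdict.
The state is a dict: "time": time; "joint_positions": joint angles; "joint_vel": joint speeds; "joint_torque": joint torques, N m; "eef_pos": TCP position; "tool_rot": TCP orientation; "contact_force": force on the tool from outside, world axes, zero at the start; "ft_torque": the same for the moment, N m; "finger_gap": opening from 0.0 (shut) to 1.0 (fully open).
Only numpy, scipy, OpenCV 4.12 (cv2) and the standard library are available. Lean on these libraries where they do the work, as an engineer would, in place of code of your own. Each camera call takes 0.05 s, during which the arm holds its last target.

## Working session

There is one attempt and no reset: what is moved stays moved. The work goes in short steps, Python scripts to look and compute and a tool call to move; the robot and the scene stay as the last step left them, time stands still between calls to the robot, and variables do not carry over. Pictures are saved under pics/ and viewed, and the job is handed in when it is done.

Besides the shell and the picture viewer there is one more tool, called after ">>>" as name(argument=value, ...), one argument or row to a line, values as JSON. step_arm: Moves the arm, as the interface text tells. Its arguments: {"type":"object","properties":{"rows":{"type":"array"},"force":{"type":"number"}},"required":["rows"]}

```bash
mkdir -p pics
cat > h.py <<'E'
import numpy as np,cv2
from workcell import bot
def snap(n,f):
    c=bot.camera(n); cv2.imwrite('pics/'+f,c['pixels'][:,:,::-1]); np.save('pics/'+f+'.npy',c,allow_pickle=True); return c
def load(f): return np.load('pics/'+f+'.npy',allow_pickle=True).item()
def K(c): return np.array([[c['fx'],0,c['cx']],[0,c['fy'],c['cy']],[0,0,1.]])
def proj(c,P): return cv2.projectPoints(np.array(P,float).reshape(-1,3),np.array(c['rvec']),np.array(c['tvec']),K(c),None)[0].reshape(-1,2)
def ray(c,u,v):
    R=cv2.Rodrigues(np.array(c['rvec'],float))[0]; o=-R.T@np.array(c['tvec']); d=R.T@np.linalg.inv(K(c))@[u,v,1]; return o,d/np.linalg.norm(d)
def onz(c,u,v,z):
    o,d=ray(c,u,v); return o+d*(z-o[2])/d[2]
def tri(c1,p1,c2,p2):
    o1,d1=ray(c1,*p1);o2,d2=ray(c2,*p2)
    s=np.linalg.lstsq(np.array([d1,-d2]).T,o2-o1,rcond=None)[0]
    a=o1+s[0]*d1;b=o2+s[1]*d2; return (a+b)/2,np.linalg.norm(a-b)
E
python3 - <<'E'
from h import *
for n in('side','top'):
    c=snap(n,n+'0.png'); o,d=ray(c,320,200); print(n,c['fx'],o,d)
s=bot.get_state(); print({k:np.round(v,4) for k,v in s.items()})
E
```

```text
side 487.08027919822274 [ 0.10435546 -0.89416971  0.91253009] [ 0.40165232  0.67509045 -0.618812  ]
top 465.0794872943584 [0.33008366 0.00382458 1.3965244 ] [ 0.21915771  0.01037445 -0.97563429]
{'time': np.float64(0.1), 'joint_positions': array([ 1.14  ,  0.2765,  1.506 , -0.    ,  1.3607, -0.121 ]), 'joint_vel': array([ 0.0003, -0.0007, -0.0037, -0.0004,  0.0027, -0.001 ]), 'joint_torque': array([ 4.00000e-04, -4.05455e+01, -2.37778e+01,  7.03000e-02,
        2.99000e-02, -0.00000e+00]), 'eef_pos': array([0.1751, 0.5472, 0.2047]), 'tool_rot': array([-2.000e-04,  1.543e-01,  9.880e-01, -8.000e-04]), 'contact_force': array([-1.3839,  0.2777, -0.1587]), 'ft_torque': array([ 0.038 ,  0.0181, -0.0452]), 'finger_gap': np.float64(0.9994)}
```

View pics/side0.png

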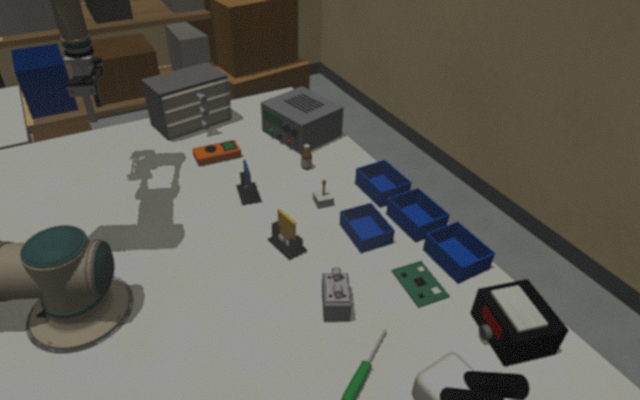

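View pics/top0.png

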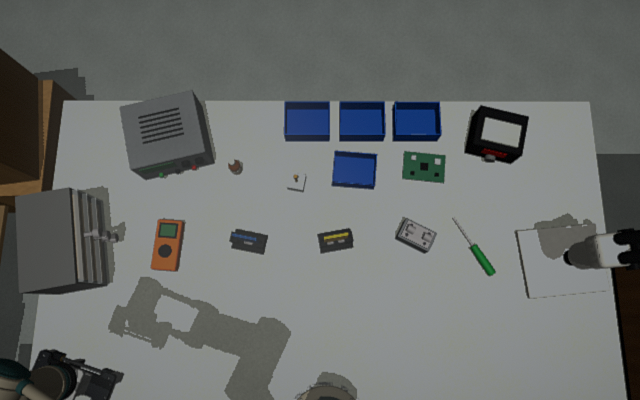

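Side view: the blue leaf is at about (247,180), the yellow leaf at (287,225) and the jamb at (337,292). Top view: blue stand at (248,241), jamb at (415,234). I'll zoom in on both.

Run:
```python
from h import *
def crop(f,x,y,w=80,h=60): 
    im=cv2.imread('pics/'+f)[y:y+h,x:x+w]; return cv2.resize(im,None,fx=5,fy=5,interpolation=cv2.INTER_NEAREST)
a=np.vstack([np.hstack([crop('top0.png',210,210),crop('top0.png',376,205)]),np.hstack([crop('side0.png',208,155),crop('side0.png',298,262)])])
cv2.imwrite('pics/z0.png',a)
```

```text
(no output)
```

View pics/z0.png

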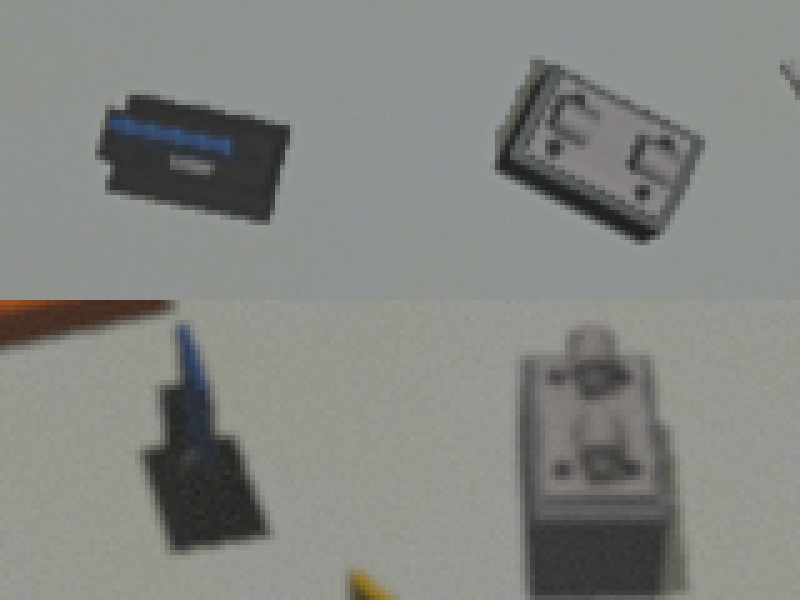

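```bash
cat >> h.py <<'E'
def avg(n,f,k=6):
    cs=[bot.camera(n) for _ in range(k)]; c=cs[0]; c['pixels']=np.mean([x['pixels'] for x in cs],0).astype(np.float32); np.save('pics/'+f+'.npy',c,allow_pickle=True); return c
def zoom(c,x,y,w,h,s):
    im=np.clip(c['pixels'][y:y+h,x:x+w,::-1]*1.3,0,255).astype(np.uint8); return cv2.resize(im,None,fx=s,fy=s,interpolation=cv2.INTER_CUBIC)
E
python3 - <<'E'
from h import *
t=avg('top','t1');s=avg('side','s1')
cv2.imwrite('pics/zj.png',np.hstack([zoom(t,388,208,50,50,8),zoom(s,313,260,50,65,8)[:400]]))
cv2.imwrite('pics/zl.png',np.hstack([zoom(t,224,222,50,40,8),zoom(s,228,155,40,50,8)[:320]]))
E
```

```text
(no output)
```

View pics/zj.png

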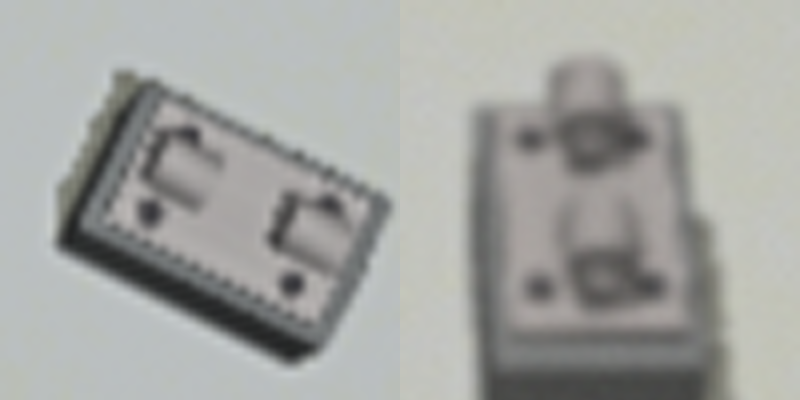

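View pics/zl.png

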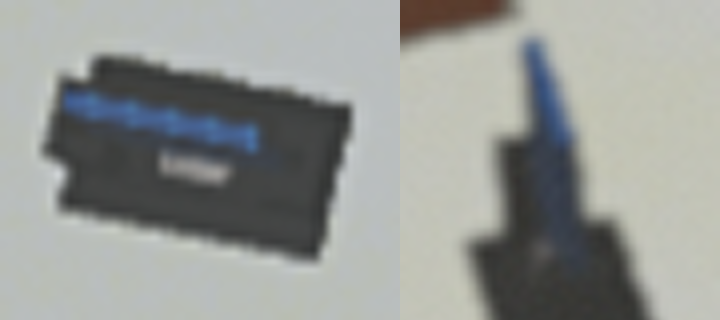

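Run:
```python
from h import *
np.set_printoptions(linewidth=200,suppress=True)
t=load('t1')
for y in(228,232,236): 
  p=t['pixels'][y,392:440].round().astype(int); print(y); print(p[:,0]);print((p[:,0]-p[:,2]))
p=t['pixels'][218:255,412].round().astype(int); print(p[:,0]);print((p[:,0]-p[:,2]))
p=t['pixels'][225:255,240].round().astype(int); print(p[:,0]);print((p[:,2]-p[:,0]))
```

```text
228
[144 144 144 146 145 109  95  72  40  64  92  86 100 116  72  75 121 132 134 131 125 118 108 100 127 132 132 130 131 132 132 122 110  95  92  94 124 128 143 145 145 144 144 143 144 144 143 143]
[-4 -4 -5 -3 -2  3  7  5  1 -3 -3 -3  0  2  2  1  3  2  2  3  3  3  3  2  4  3  4  2  3  3  4  3  1 -1 -2 -3 -2 -2  0 -3 -3  0  2  0  0  0 -2 -1]
232
[143 145 145 107  95  76  40  66  92  85  94 128 134 124 118 101  96  87  85  91 102 114 126 130 131 131 132 132 132 133 131  92  76  97 116 115  90  86 116 132 101 100  92  94 125 143 144 143]
[-4 -5 -5  3  7  5  0 -3 -4 -3  0  3  3  3  2  2  3  2  2  3  2  2  4  4  3  3  4  3  3  3  3  3  2  3  2  3  1  1  3  3  1 -2 -3 -2 -2  0  1 -1]
236
[144 146 148  91  39  34  77  89  92  88  82 116 122 115  94 106 131 135 134 131 131 131 131 131 130 130 129 129 132 121  74  66 109 129 134 131 126 119 112 102 113  92  86 102 139 146 144 143]
[-3 -4  0  2  0 -2 -2 -3 -4 -4  0  1  3  2  2  2  3  3  4  3  4  4  3  3  2  3  3  2  3  3  2  2  3  3  3  3  3  3  4  2  1 -1 -4 -3  0  0  0  1]
[146 143 121  88 111 115  64  60  85 112 125 131 127 119 102  92 109 131 131 132 134 135 119  80  89  75  39  34  38  80 132 147 144 144 143 144 144]
[ 1 -1 -1 -1  1  2 -1 -1  3  2  3  3  3  3  2  2  3  4  4  4  3  3  2 -1 -4 -3 -1 -1 -2 -2 -3 -5 -5 -3 -3 -3 -4]
[143 144 145 134  86  48  47  50  48  52  57  56  55  49  49  51  51  51  50  51  51  52  50  50  75 124 146 144 143 143]
[ 1  1  4  3 -3  0  1 -1  0 26 59 57 48 13  8  2  1  0  1  1  0  0  2  0 -1 -3 -2 -2 -2  0]
```

```bash
cat > jm.py <<'E'
from h import *
np.set_printoptions(suppress=True)
t=load('t1');s=load('s1')
def rect(c,x0,y0,w,h,fn,z,S=8):
    im=cv2.resize(c['pixels'][y0:y0+h,x0:x0+w].astype(np.float32),None,fx=S,fy=S,interpolation=cv2.INTER_CUBIC)
    im=cv2.GaussianBlur(im,(0,0),2)
    m=fn(im).astype(np.uint8); m=cv2.morphologyEx(m,cv2.MORPH_OPEN,np.ones((9,9)))
    n,l,st,_=cv2.connectedComponentsWithStats(m); k=1+np.argmax(st[1:,4]); m=(l==k).astype(np.uint8)
    ct=max(cv2.findContours(m,0,1)[0],key=len)[:,0,:]
    P=np.array([onz(c,x0+(u+.5)/S-.5,y0+(v+.5)/S-.5,z)[:2] for u,v in ct])
    (a,b),sz,an=cv2.minAreaRect((P*1000).astype(np.float32)); 
    return m,np.array([a,b]),sz,an,P
if __name__=='__main__':
    m1,*r=rect(t,388,208,54,52,lambda i:(i[...,0]>62)&(i[...,0]<120+18*(i[...,0]-i[...,2]>0)),.066); print('block',r[:3])
    m2,*r=rect(t,388,208,54,52,lambda i:(i[...,0]-i[...,2]>0.3)&(i[...,0]>50)&(i[...,0]<139),.066); print('steel',r[:3])
    cv2.imwrite('pics/m.png',np.hstack([m1,m2])*255)
    q=np.array([(150,212),(291,285),(187,135),(330,205)])/8-.5+[388,208]
    for a in q: print('dot',onz(t,*a,.066)*1000)
    q=np.array([(530,138),(636,138),(540,288),(652,286)]); q=(q-[400,0])/8-.5+[313,260]
    for a in q: print('sdot',onz(s,*a,.066)*1000)
E
python3 jm.py
```

```text
block [array([ 530.43615723, -257.49136353]), (113.02255249023438, 67.61848449707031), 64.93219757080078]
steel [array([ 529.52642822, -263.95095825]), (84.56973266601562, 50.9333381652832), 62.73655700683594]
dot [ 529.03409792 -231.51095042   66.        ]
dot [ 502.69194621 -281.29175849   66.        ]
dot [ 557.23656413 -245.87678534   66.        ]
dot [ 531.75898304 -296.58518566   66.        ]
sdot [ 529.19665575 -232.52509246   66.        ]
sdot [ 556.65144517 -247.03964848   66.        ]
sdot [ 503.06679059 -282.7915274    66.        ]
sdot [ 531.30081349 -296.94424297   66.        ]
```

View pics/m.png

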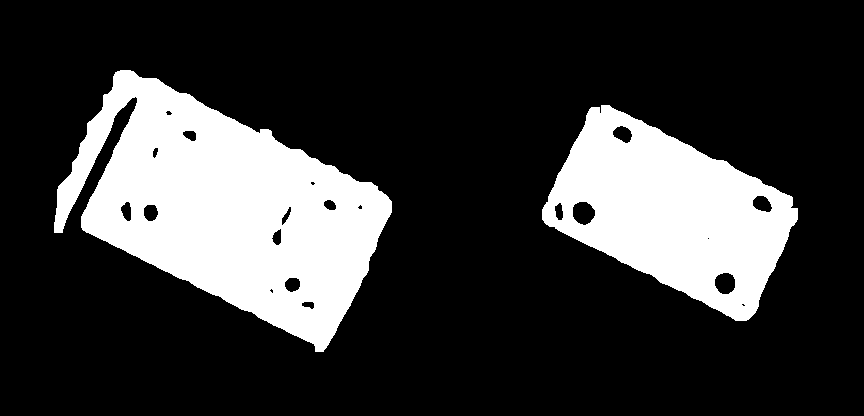

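Run:
```python
from h import *
t=load('t1');s=load('s1')
J=np.array([.5301,-.2642,.084]); a=np.deg2rad(62.8); d=np.array([np.cos(a),np.sin(a),0]); n=np.array([-d[1],d[0],0])
def draw(c,x,y,w,h,S):
    im=zoom(c,x,y,w,h,S)
    for o in(-36.5,-14.5,14.5,36.5):
        P=[J+d*o/1e3+.011*(n*np.cos(q)+np.array([0,0,1])*np.sin(q)) for q in np.linspace(0,6.28,25)]
        p=((proj(c,P)-[x,y]+.5)*S).astype(int); cv2.polylines(im,[p],True,(0,0,255) if o<0 else (0,160,0),1)
    return im
cv2.imwrite('pics/oj.png',np.hstack([draw(t,388,208,50,50,8),draw(s,318,260,50,50,8)]))
```

```text
(no output)
```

View pics/oj.png

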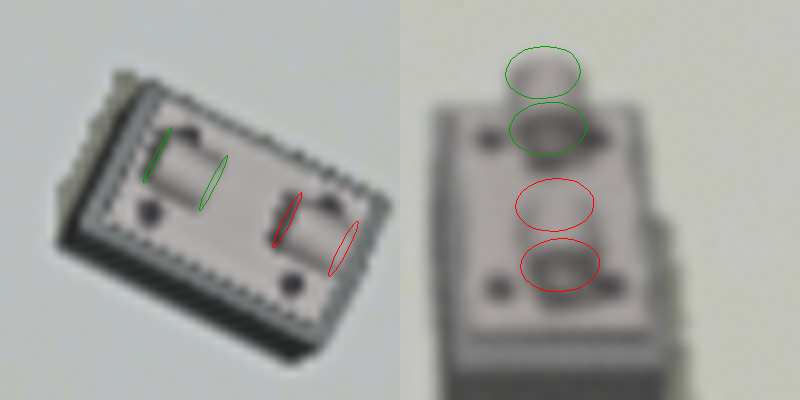

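Run:
```python
from jm import *
m,c,sz,an,P=rect(t,224,222,50,40,lambda i:(i[...,2]-i[...,0]>28),.106); print('leaf top',c,sz,an)
cv2.imwrite('pics/m2.png',m*255)
m,c,sz,an,P=rect(t,224,222,50,40,lambda i:(i[...,0]<100),.0); print('stand',c,sz,an)
m,c,sz,an,P=rect(s,228,155,40,50,lambda i:(i[...,2]-i[...,0]>15),.106);
M=cv2.moments(m,True); print(M['m10']/M['m00']/8+228, M['m01']/M['m00']/8+155)
cv2.imwrite('pics/m3.png',m*255)
```

```text
leaf top [514.61224365 230.32041931] (70.65574645996094, 9.663734436035156) 78.82743072509766
stand [517.11120605 236.484375  ] (112.8721923828125, 62.351966857910156) 78.65200805664062
246.4449696151249 167.58313639432816
```

View pics/m2.png

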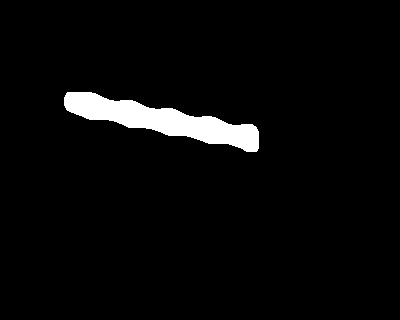

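View pics/m3.png

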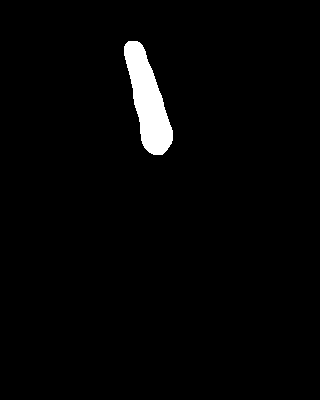

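```bash
cat > go.py <<'E'
from h import *
from scipy.spatial.transform import Rotation as Ro
import sys
def delta(p,yaw):
    "tool down, tool y at yaw deg"
    s=bot.get_state(); q=s['tool_rot']; R=Ro.from_quat([q[1],q[2],q[3],q[0]])
    y=np.deg2rad(yaw); Y=np.array([np.cos(y),np.sin(y),0]); Z=np.array([0,0,-1.]); T=Ro.from_matrix(np.array([np.cross(Y,Z),Y,Z]).T)
    d=R.inv().apply(np.array(p)-s['eef_pos'])/.04; w=(R.inv()*T).as_rotvec(degrees=True)/5
    print('t',round(s['time'],2),'pos',np.round(s['eef_pos'],4),'F',np.round(s['contact_force'],1),'gap',round(s['finger_gap']*94,1)); print('shift',np.round(d,3),'turn',np.round(w,3),'Tyaw_y',np.degrees(np.arctan2(*R.as_matrix()[[1,0],1])).round(2))
if __name__=='__main__': 
    a=list(map(float,sys.argv[1:])); delta(a[:3],a[3])
E
python3 go.py .5146 .2303 .2 -11.2
```

```text
t 0.7 pos [0.1753 0.5477 0.2055] F [ 1.1 -0.3  0.4] gap 93.9
shift [-10.497  -4.97    0.138] turn [ 1.000e-03 -1.000e-03  1.669e+01] Tyaw_y 72.25
```

>>> step_arm(
  rows=[-0.6, -0.3, 0, 0, 0, 1.0, 1, -1.5, -0.7, 0, 0, 0, 2.4, 1, -2.4, -1.1, 0, 0, 0, 3.8, 1, -3.3, -1.6, 0, 0, 0, 5.2, 1, -4.2, -2.0, 0, 0, 0, 6.6, 1],
)

```text
time: 1.12
eef_pos: [0.3116, 0.4186, 0.2056]
tool_rot: [0.0, 0.431, 0.902, -0.0]
contact_force: [0.1, -0.2, 0.1]
finger_gap: 0.998
```

```bash
python3 go.py .5146 .2303 .2 -11.2
```

```text
t 1.12 pos [0.3116 0.4186 0.2056] F [ 0.1 -0.2  0.1] gap 93.8
shift [-6.852  0.987  0.142] turn [1.0000e-03 2.0000e-03 1.0031e+01] Tyaw_y 38.96
```

>>> step_arm(
  rows=[-0.9, 0.1, 0, 0, 0, 1.3, 1, -1.8, 0.2, 0, 0, 0, 2.6, 1, -2.7, 0.35, 0, 0, 0, 3.9, 1, -3.6, 0.5, 0, 0, 0, 5.2, 1, -4.5, 0.65, 0, 0, 0, 6.5, 1],
)

```text
time: 1.53
eef_pos: [0.4461, 0.2959, 0.2058]
tool_rot: [0.0, 0.666, 0.746, 0.0]
contact_force: [-0.0, 0.3, -0.9]
finger_gap: 1.003
```

```bash
python3 go.py .5146 .2303 .2 -11.2
```

```text
t 1.53 pos [0.4461 0.2959 0.2058] F [-0.   0.3 -0.9] gap 94.3
shift [-1.822  1.518  0.144] turn [ 0.006 -0.006  3.524] Tyaw_y 6.42
```

>>> step_arm(
  rows=[-0.6, 0.5, 0, 0, 0, 1.2, 1, -1.2, 1.0, 0.1, 0, 0, 2.4, 1, -1.5, 1.3, 0.14, 0, 0, 3.4, 1, -1.5, 1.3, 0.14, 0, 0, 3.4, 1, -1.5, 1.3, 0.14, 0, 0, 3.4, 1],
)

```text
time: 1.95
eef_pos: [0.5038, 0.2434, 0.1996]
tool_rot: [-0.0, 0.768, 0.641, -0.0]
contact_force: [-1.1, 0.2, -0.3]
finger_gap: 0.998
```

```bash
python3 go.py .5146 .2303 .1 -11.2
```

```text
t 1.95 pos [0.5038 0.2434 0.1996] F [-1.1  0.2 -0.3] gap 93.9
shift [-0.274  0.326  2.489] turn [-0.013 -0.002  0.185] Tyaw_y -10.27
```

>>> step_arm(
  rows=[-0.27, 0.33, 0, 0, 0, 0.18, 1, -0.27, 0.33, 0, 0, 0, 0.18, 1, -0.27, 0.33, 0, 0, 0, 0.18, 1, -0.27, 0.33, 0, 0, 0, 0.18, 1, -0.27, 0.33, 0, 0, 0, 0.18, 1],
)

```text
time: 2.37
eef_pos: [0.5137, 0.2319, 0.2001]
tool_rot: [-0.0, 0.772, 0.636, 0.0]
contact_force: [0.2, -0.2, 0.6]
finger_gap: 1.0
```

```bash
python3 go.py .5146 .2303 .1 -11.2
```

```text
t 2.37 pos [0.5137 0.2319 0.2001] F [ 0.2 -0.2  0.6] gap 94.0
shift [-0.036  0.029  2.502] turn [-0.004 -0.006  0.031] Tyaw_y -11.04
```

>>> step_arm(
  rows=[-0.03, 0.03, 0.6, 0, 0, 0.03, 1, -0.03, 0.03, 1.4, 0, 0, 0.03, 1, -0.03, 0.03, 2.2, 0, 0, 0.03, 0.6, -0.03, 0.03, 2.6, 0, 0, 0.03, 0.2, -0.03, 0.03, 2.6, 0, 0, 0.03, 0],
  force=20,
)

```text
time: 2.78
eef_pos: [0.5119, 0.2291, 0.0921]
tool_rot: [-0.002, 0.773, 0.635, -0.004]
contact_force: [0.2, -0.9, 0.6]
finger_gap: 0.825
```

>>> step_arm(
  rows=[0, 0, 0.3, 0, 0, 0, -0.4, 0, 0, 0.6, 0, 0, 0, -0.4, 0, 0, 0.82, 0, 0, 0, -0.5, 0, 0, 0.82, 0, 0, 0, -0.5, 0, 0, 0.82, 0, 0, 0, -0.5],
)

```text
time: 3.2
eef_pos: [0.5158, 0.2298, 0.0636]
tool_rot: [0.0, 0.773, 0.634, 0.0]
contact_force: [-1.1, 0.3, 1.1]
finger_gap: 0.469
```

```bash
python3 go.py .5146 .2303 .063 -11.2
python3 - <<'E'
from h import *
t=avg('top','t2',2);s=avg('side','s2',2)
cv2.imwrite('pics/g1.png',np.hstack([zoom(t,215,200,70,70,5),zoom(s,215,140,70,70,5)]))
E
```

```text
t 3.2 pos [0.5158 0.2298 0.0636] F [-1.1  0.3  1.1] gap 44.1
shift [ 0.006 -0.032  0.016] turn [ 0.005 -0.004 -0.015] Tyaw_y -11.27
```

View pics/g1.png

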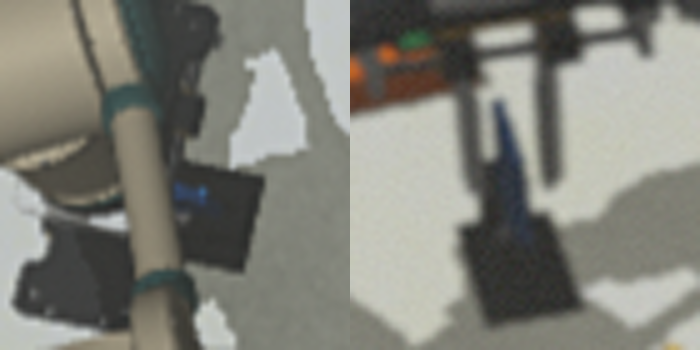

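The two fingers straddle the blue leaf evenly: in the side crop they are at x≈470 and 550, with the leaf at 510. Closing now.

>>> step_arm(
  rows=[0, -0.03, 0, 0, 0, 0, -0.6, 0, -0.03, 0, 0, 0, 0, -0.8, 0, -0.03, 0, 0, 0, 0, -0.8, 0, -0.03, 0, 0, 0, 0, -1, 0, -0.03, 0, 0, 0, 0, -1],
  force=20,
)

```text
time: 3.82
eef_pos: [0.5146, 0.2297, 0.0633]
tool_rot: [0.0, 0.773, 0.634, 0.0]
contact_force: [0.4, -0.9, 1.3]
finger_gap: 0.086
```

>>> step_arm(
  rows=[0, 0, 0, 0, 0, 0, -1, 0, 0, 0, 0, 0, 0, -1, 0, 0, 0, 0, 0, 0, -1, 0, 0, 0, 0, 0, 0, -1, 0, 0, 0, 0, 0, 0, -1],
)

```text
time: 4.23
eef_pos: [0.5146, 0.2297, 0.0633]
tool_rot: [0.0, 0.773, 0.634, 0.0]
contact_force: [-0.4, -0.3, 3.3]
finger_gap: 0.083
```

```bash
python3 go.py .5146 .2303 .123 -11.2
```

```text
t 4.23 pos [0.5146 0.2297 0.0633] F [-0.4 -0.3  3.3] gap 7.8
shift [ 0.014 -0.003 -1.493] turn [ 0.004 -0.002 -0.02 ] Tyaw_y -11.3
```

Gripped (7.8 mm ≈ the 8 mm plate), with little side force. Lifting straight up.

>>> step_arm(
  rows=[0, 0, -0.15, 0, 0, 0, -1, 0, 0, -0.4, 0, 0, 0, -1, 0, 0, -0.75, 0, 0, 0, -1, 0, 0, -1.1, 0, 0, 0, -1, 0, 0, -1.45, 0, 0, 0, -1],
)

```text
time: 4.65
eef_pos: [0.5136, 0.2297, 0.1219]
tool_rot: [-0.001, 0.773, 0.634, -0.001]
contact_force: [0.2, -0.3, -2.2]
finger_gap: 0.086
```

>>> step_arm(
  rows=[0, 0, -0.5, 0, 0, 0, -1, 0, 0, -1.1, 0, 0, 0, -1, 0, 0, -1.7, 0, 0, 0, -1, 0, 0, -2.1, 0, 0, 0, -1, 0, 0, -2.1, 0, 0, 0, -1],
)

```text
time: 5.07
eef_pos: [0.5161, 0.2305, 0.2094]
tool_rot: [0.001, 0.773, 0.634, 0.003]
contact_force: [1.0, 1.3, -2.5]
finger_gap: 0.084
```

```bash
python3 go.py .5301 -.2642 .2 -27.2
python3 - <<'E'
from h import *
s=snap('side','side3.png')
E
```

```text
t 5.07 pos [0.5161 0.2305 0.2094] F [ 1.   1.3 -2.5] gap 7.9
shift [-12.059   2.765   0.205] turn [ 0.06  -0.052  3.181] Tyaw_y -11.3
```

View pics/side3.png

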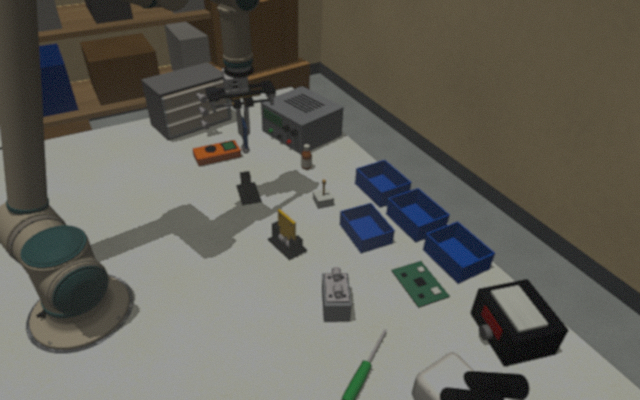

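The leaf hangs clear of its stand at about (243,130). I'll carry it over the yellow leaf, with its bottom at about 0.15 m.

>>> step_arm(
  rows=[-0.3, 0.07, 0, 0, 0, 0.1, -1, -0.8, 0.2, 0, 0, 0, 0.2, -1, -1.5, 0.35, 0, 0, 0, 0.4, -1, -2.3, 0.53, 0, 0, 0, 0.6, -1, -3.1, 0.71, 0, 0, 0, 0.8, -1],
)

```text
time: 5.53
eef_pos: [0.5161, 0.1007, 0.203]
tool_rot: [-0.001, 0.795, 0.607, -0.002]
contact_force: [-0.5, -0.4, -2.5]
finger_gap: 0.087
```

>>> step_arm(
  rows=[-0.8, 0.13, 0, 0, 0, 0.2, -1, -1.6, 0.25, 0, 0, 0, 0.4, -1, -2.4, 0.38, 0, 0, 0, 0.6, -1, -3.2, 0.5, 0, 0, 0, 0.8, -1, -4.0, 0.63, 0, 0, 0, 1.0, -1],
)

```text
time: 5.95
eef_pos: [0.4977, -0.0603, 0.2031]
tool_rot: [-0.002, 0.821, 0.571, -0.002]
contact_force: [1.2, -0.1, -1.8]
finger_gap: 0.08
```

```bash
python3 go.py .5301 -.2642 .2 -27.2
```

```text
t 5.95 pos [ 0.4977 -0.0603  0.2031] F [ 1.2 -0.1 -1.8] gap 7.5
shift [-4.496  2.536  0.071] turn [-0.05   0.012  1.364] Tyaw_y -20.38
```

>>> step_arm(
  rows=[-0.8, 0.4, 0, 0, 0, 0.2, -1, -1.6, 0.8, 0, 0, 0, 0.4, -1, -2.3, 1.2, 0, 0, 0, 0.6, -1, -2.9, 1.6, 0, 0, 0, 0.8, -1, -3.3, 1.9, 0, 0, 0, 1.0, -1],
)

```text
time: 6.37
eef_pos: [0.5238, -0.2117, 0.2029]
tool_rot: [-0.001, 0.846, 0.534, -0.002]
contact_force: [-0.0, 0.0, -2.6]
finger_gap: 0.084
```

>>> step_arm(
  rows=[-0.3, 0.2, 0, 0, 0, 0.1, -1, -0.5, 0.3, 0, 0, 0, 0.1, -1, -0.5, 0.3, 0, 0, 0, 0.1, -1, -0.5, 0.3, 0, 0, 0, 0.1, -1, -0.5, 0.3, 0, 0, 0, 0.1, -1],
)

```text
time: 6.78
eef_pos: [0.5273, -0.2304, 0.2048]
tool_rot: [-0.001, 0.847, 0.532, -0.0]
contact_force: [0.2, -0.1, -1.0]
finger_gap: 0.084
```

```bash
python3 go.py .5301 -.2642 .2 -27.2
```

```text
t 6.78 pos [ 0.5273 -0.2304  0.2048] F [ 0.2 -0.1 -1. ] gap 7.9
shift [-0.729  0.431  0.119] turn [-0.017 -0.01   0.29 ] Tyaw_y -25.75
```

>>> step_arm(
  rows=[-0.2, 0.1, 0, 0, 0, 0.1, -1, -0.5, 0.3, 0, 0, 0, 0.2, -1, -0.73, 0.43, 0, 0, 0, 0.29, -1, -0.73, 0.43, 0, 0, 0, 0.29, -1, -0.73, 0.43, 0, 0, 0, 0.29, -1],
)

```text
time: 7.2
eef_pos: [0.5307, -0.2664, 0.2049]
tool_rot: [-0.0, 0.854, 0.52, 0.0]
contact_force: [-0.7, 0.5, -2.2]
finger_gap: 0.084
```

```bash
python3 go.py .5301 -.2642 .2 -27.2;  python3 - <<'E'
from h import *
t=avg('top','t4',4);s=avg('side','s4',6)
cv2.imwrite('pics/g4.png',np.hstack([zoom(t,376,195,80,80,5),zoom(s,290,190,80,120,5)[:400]]))
cv2.imwrite('pics/g4s.png',zoom(s,290,190,90,130,6)[:600])
E
```

```text
t 7.2 pos [ 0.5307 -0.2664  0.2049] F [-0.7  0.5 -2.2] gap 7.9
shift [ 0.042 -0.039  0.122] turn [-0.003 -0.004 -0.024] Tyaw_y -27.32
```

View pics/g4.png

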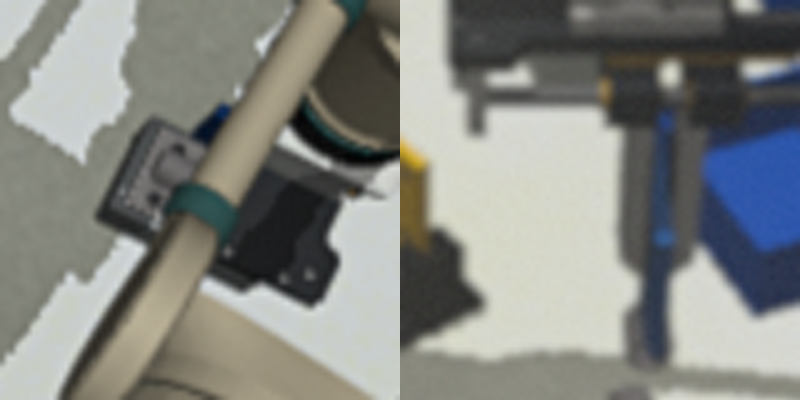

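View pics/g4s.png

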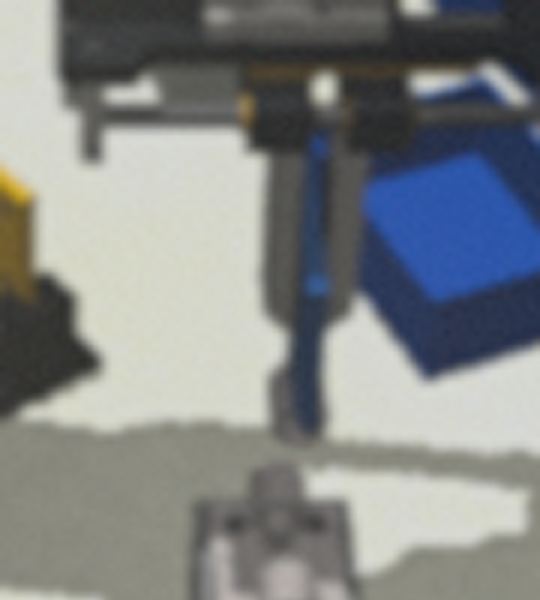

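```bash
cat > ov.py <<'E'
from h import *
def ov(c,x,y,w,h,S,tcp,yaw,tilt=0,jam=True,off=(0,0,0)):
    im=zoom(c,x,y,w,h,S); q=np.deg2rad(yaw+90); d=np.array([np.cos(q),np.sin(q),0]); n=np.array([d[1],-d[0],0]); Z=np.array([0,0,1.])
    k=np.deg2rad(tilt); d2=d*np.cos(k)+Z*np.sin(k); Z2=Z*np.cos(k)-d*np.sin(k)
    G=np.array(tcp)+Z*.019+np.array(off)
    def pl(P,col): cv2.polylines(im,[((proj(c,P)-[x,y]+.5)*S).astype(int)],True,col,1)
    def ring(C,D,U,col,r=.011): pl([C+r*(n*np.cos(a)+U*np.sin(a)) for a in np.linspace(0,6.28,30)],col)
    for sx in(-.004,.004): pl([G+n*sx+d2*a+Z2*b for a,b in((-.035,.024),(.035,.024),(.035,-.043),(.012,-.043),(.012,-.055),(-.012,-.055),(-.012,-.043),(-.035,-.043))],(0,255,255))
    H=G-Z2*.063
    for o in(-.012,.012): ring(H+d2*o,d2,Z2,(0,0,255))
    if jam:
        J=np.array([.5301,-.2642,.084]); a=np.deg2rad(62.8); dj=np.array([np.cos(a),np.sin(a),0])
        for o in(-.0365,-.0145,.0145,.0365): ring(J+dj*o,dj,Z,(0,220,0))
    return im
E
python3 - <<'E'
from ov import *
s=load('s4'); st=bot.get_state()
im=ov(s,300,195,60,100,6,st['eef_pos'],-27.3); cv2.imwrite('pics/o4.png',np.hstack([zoom(s,300,195,60,100,6),im]))
E
```

```text
(no output)
```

View pics/o4.png

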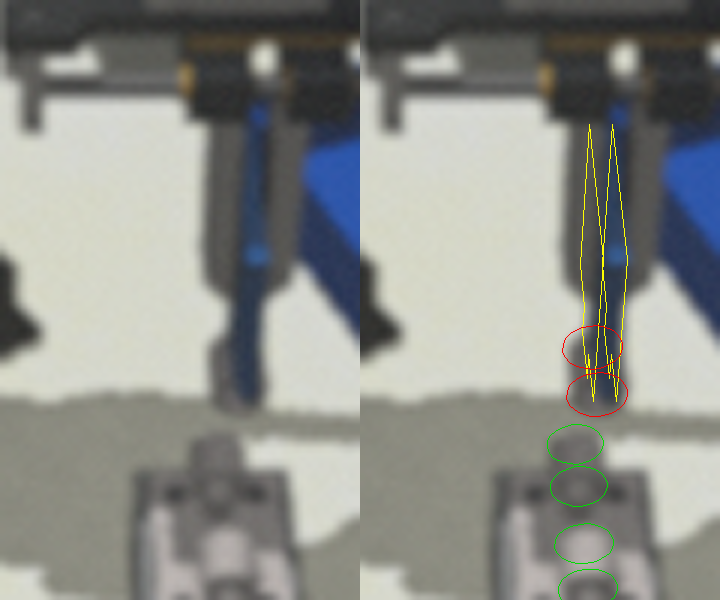

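Run:
```python
from h import *
s=load('s4'); st=bot.get_state(); T=st['eef_pos']; q=np.deg2rad(62.7); d=np.array([np.cos(q),np.sin(q),0]); n=np.array([d[1],-d[0],0]);Z=np.array([0,0,1])
G=T+Z*.019
for nm,a,b in(('far top',.035,.024),('near top',-.035,.024),('near low',-.035,-.043),('far low',.035,-.043),('knuck',0,-.063)):
    P=np.array([G+n*x+d*a+Z*b for x in(-.004,.004)]); print(nm,((proj(s,P)-[300,195]+.5)*6).round(1).tolist())
np.set_printoptions(linewidth=220)
for y in(216,220,226,230,234,237,238,240,246,250,254,258,260,262): 
  p=s['pixels'][y,330:350].round().astype(int); print(y,(p[:,2]-p[:,0]))
```

```text
far top [[229.5, 125.0], [252.1, 124.9]]
near top [[243.5, 259.7], [267.4, 259.6]]
near low [[233.3, 401.4], [256.2, 401.3]]
far low [[220.4, 264.5], [242.1, 264.4]]
knuck [[224.0, 371.1], [246.0, 370.9]]
216 [-7 -5 -7 -8 -5 -2 -1 -4 -2 -1  9 22 32 32 17  3 -2 -3 -2 -2]
220 [-5 -5 -6 -4 -2 -3 -3 -4 -3 -2  8 22 28 22  6 -1 -2 -3 -3 -2]
226 [-10  -9  -9  -7  -4  -3  -3  -3  -2   2  14  31  30  21   3  -3  -3  -3  -4   0]
230 [-6 -7 -8 -6 -4 -3 -4 -2 -4  2 20 32 31 23  8 -1 -3 -3 -1  6]
234 [-9 -8 -7 -5 -4 -3 -3 -2 -3  4 17 30 34 30 15  1 -3 -3  0 11]
237 [-9 -7 -7 -5 -3 -1 -4 -3 -2  3 28 53 66 63 42 14  0 -4  1 12]
238 [-8 -7 -6 -5 -2 -3 -2 -3 -2  4 23 46 57 54 38 13 -1 -4 -1  5]
240 [-10 -10 -10  -7  -4  -3  -2  -4   0   4  13  18  21  18  10   2  -3  -2  -3  -3]
246 [-6 -6 -5 -7 -7 -7 -7 -3  3 12 22 23 17  6 -1 -5 -6 -6 -4 -2]
250 [-10 -11 -10  -7  -7  -6  -4  -2   6  13  19  22  18   6  -2  -6  -8  -6  -5  -5]
254 [ -9  -9 -10 -10  -7  -5  -3   1   8  14  21  23  14   3  -7  -8  -9  -7  -4  -5]
258 [ -8  -9 -10  -7  -6  -6  -3  -2   3  13  20  21  15   3  -5  -7  -8  -7  -6  -5]
260 [-8 -6 -6 -6 -5 -5 -4 -1 -1  7 17 18 12  2 -4 -7 -9 -9 -6 -5]
262 [ -8  -9  -8  -7  -8  -6  -4  -3  -2  -2   0   1   0  -5  -8  -9 -11 -10  -9 -10]
```

Horizontally the side view agrees with the prediction. It looks along the hinge axis, though, so it would hide an in-plane tilt of the leaf. I'll turn the leaf broadside to the side camera to check for that.

>>> step_arm(
  rows=[0, 0, -0.1, 0, 0, 0.8, -1, 0, 0, -0.3, 0, 0, 2.1, -1, 0, 0, -0.5, 0, 0, 3.4, -1, 0, 0, -0.5, 0, 0, 4.7, -1, 0, 0, -0.5, 0, 0, 6.0, -1],
)

```text
time: 8.12
eef_pos: [0.531, -0.2657, 0.2258]
tool_rot: [0.0, 0.96, 0.279, 0.001]
contact_force: [-0.4, 0.1, -2.4]
finger_gap: 0.087
```

>>> step_arm(
  rows=[0, 0, 0, 0, 0, 1.3, -1, 0, 0, 0, 0, 0, 2.6, -1, 0, 0, 0, 0, 0, 3.9, -1, 0, 0, 0, 0, 0, 5.2, -1, 0, 0, 0, 0, 0, 6.5, -1],
)

```text
time: 8.53
eef_pos: [0.5307, -0.2655, 0.2251]
tool_rot: [-0.0, 1.0, -0.001, 0.0]
contact_force: [-0.6, -0.7, -1.3]
finger_gap: 0.079
```

>>> step_arm(
  rows=[0, 0, 0, 0, 0, 1.3, -1, 0, 0, 0, 0, 0, 2.6, -1, 0, 0, 0, 0, 0, 3.7, -1, 0, 0, 0, 0, 0, 4.7, -1, 0, 0, 0, 0, 0, 5.5, -1],
)

```text
time: 8.95
eef_pos: [0.5307, -0.2655, 0.2251]
tool_rot: [-0.0, 0.971, -0.237, -0.0]
contact_force: [0.4, -0.5, -2.1]
finger_gap: 0.081
```

>>> step_arm(
  rows=[0, 0, 0, 0, 0, 0, -1, 0, 0, 0, 0, 0, 0, -1, 0, 0, 0, 0, 0, 0, -1, 0, 0, 0, 0, 0, 0, -1, 0, 0, 0, 0, 0, 0, -1],
)

```text
time: 9.37
eef_pos: [0.5307, -0.2656, 0.225]
tool_rot: [-0.0, 0.972, -0.235, -0.0]
contact_force: [-0.6, -0.8, -0.8]
finger_gap: 0.083
```

```bash
python3 go.py .5301 -.2642 .2 -27.2;  python3 - <<'E'
from ov import *
from scipy.spatial.transform import Rotation as Ro
s=avg('side','s5',6); t=avg('top','t5',2); st=bot.get_state(); q=st['tool_rot']; R=Ro.from_quat([*q[1:],q[0]]).as_matrix()
np.save('pics/st5.npy',st,allow_pickle=True)
yaw=np.degrees(np.arctan2(R[1,1],R[0,1])); print(yaw)
cv2.imwrite('pics/o5.png',np.hstack([zoom(s,295,180,66,100,6),ov(s,295,180,66,100,6,st['eef_pos'],yaw)]))
cv2.imwrite('pics/t5.png',zoom(t,340,160,130,100,6))
E
```

```text
t 9.37 pos [ 0.5307 -0.2656  0.225 ] F [-0.6 -0.8 -0.8] gap 7.8
shift [-0.029 -0.024  0.625] turn [-1.0000e-03 -0.0000e+00 -1.8001e+01] Tyaw_y -117.21
-117.24714584977966
```

View pics/o5.png

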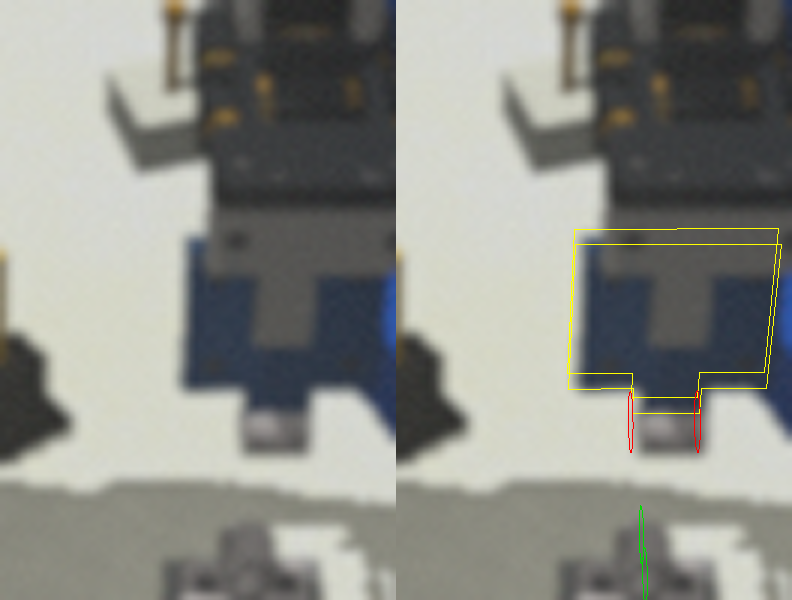

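View pics/t5.png

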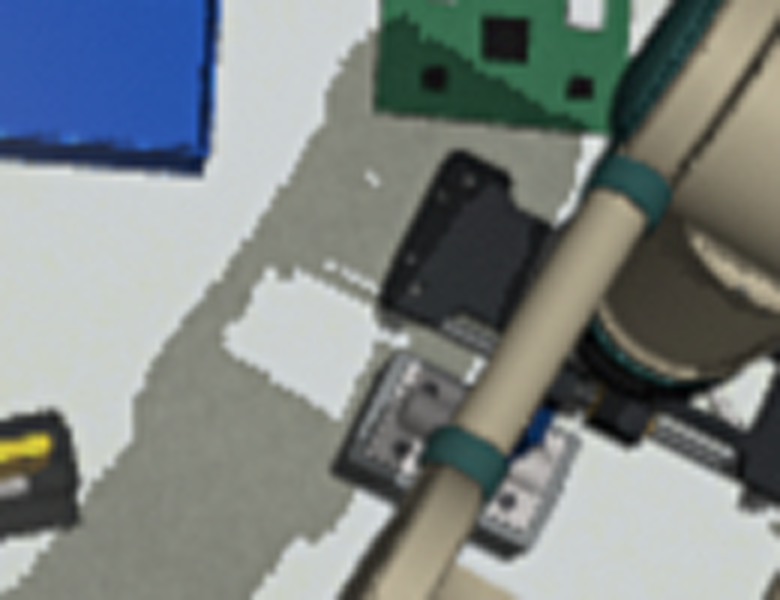

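Run:
```python
from h import *
np.set_printoptions(linewidth=220,suppress=True)
s=load('s5'); st=np.load('pics/st5.npy',allow_pickle=True).item()
g=s['pixels'].mean(2)
for y in(228,232,236): print('fing',y,(s['pixels'][y,320:365,2]-s['pixels'][y,320:365,0]).round().astype(int))
for y in(250,252,253): print('knu',y,g[y,330:352].round().astype(int))
for y in(224,230,236,242): print('edge',y,g[y,320:334].round().astype(int))
for x in(328,331,334,337,341,345): print('col',x,g[238:262,x].round().astype(int))
T=st['eef_pos']; q=np.deg2rad(-117.25+90); d=np.array([np.cos(q),np.sin(q),0]); n=np.array([d[1],-d[0],0]);Z=np.array([0,0,1]);G=T+Z*.019
print(d,n)
for nm,a,b,x in(('knL',-.012,-.063,.011),('knR',.012,-.063,.011),('knL',-.012,-.063,-.011),('knR',.012,-.063,-.011),('pad c',0,-.019,.006),('pad c',0,-.019,-.006),('LL',-.035,-.043,.004),('LT',-.035,.02,.004),('LL',-.035,-.043,-.004),('LT',-.035,.02,-.004)): print(nm,x,proj(s,G+d*a+Z*b+n*x).round(2))
```

```text
fing 228 [-8 -8 -9 -9 -8 -3  6 19 20 19 19 15 16 21 21 19 15  8  2 -2 -2 -3 -3 -2 -2 -2 -1  5 14 18 17 19 18 19 18 18 19 19 31 58 82 95 97 95 96]
fing 232 [ -8  -9 -10 -10  -8  -4   5  18  21  20  18  20  20  20  20  19  16   4  -2  -3  -2  -2  -4  -2  -2  -2   2   8  16  18  19  17  19  17  16  18  19  20  42  72  92  94  95  95  94]
fing 236 [ -9  -9 -10 -10  -6   0  10  17  20  20  20  20  20  20  22  19  14   5  -1  -4  -2  -1  -4  -3  -2  -1   4  12  17  17  18  18  18  18  17  18  16  19  36  64  85  94  96  95  93]
knu 250 [162 161 162 156 138 114 108 116 118 117 108  93  84  81  83  90 114 143 160 164 162 164]
knu 252 [160 161 162 158 138 111  96  96  99 100  97  90  83  76  75  83 111 142 160 163 162 162]
knu 253 [161 160 162 158 141 112  88  80  81  85  83  82  78  72  69  79 111 144 161 163 161 162]
edge 224 [161 162 161 162 156 132  90  58  55  64  70  69  66  64]
edge 230 [162 162 161 162 154 125  83  52  48  48  46  47  48  49]
edge 236 [162 162 162 159 144 111  70  49  48  48  48  49  50  50]
edge 242 [161 162 162 157 132  95  59  47  48  47  46  46  46  47]
col 328 [ 
[... 286 characters left out ...]
 163 161 154 134 111]
col 337 [ 52  48  48  47  48  46  47  48  49  53  78 106 116 108  96  80  76 100 138 158 164 161 146 117]
col 341 [ 48  43  45  45  45  46  45  46  45  47  65  83  93  95  90  82  78 101 139 159 163 161 155 134]
col 345 [ 49  45  45  46  45  45  47  50  52  57  70  83  90  88  83  79  85 108 140 158 163 162 162 154]
[ 0.88901714 -0.45787392  0.        ] [-0.45787392 -0.88901714  0.        ]
knL 0.011 [[333.93 253.44]]
knR 0.011 [[345.16 253.37]]
knL -0.011 [[333.3  246.27]]
knR -0.011 [[344.35 246.21]]
pad c 0.006 [[340.48 236.56]]
pad c -0.006 [[340.07 232.68]]
LL 0.004 [[323.3  244.38]]
LT 0.004 [[324.29 221.82]]
LL -0.004 [[323.13 241.79]]
LT -0.004 [[324.11 219.26]]
```

The tilt looks negligible. To get the leaf's offset along the hinge axis in the grip free of calibration bias, I'll do a half turn and compare the two broadside views.

>>> step_arm(
  rows=[0, 0, 0, 0, 0, -0.8, -1, 0, 0, 0, 0, 0, -2.1, -1, 0, 0, 0, 0, 0, -3.4, -1, 0, 0, 0, 0, 0, -4.7, -1, 0, 0, 0, 0, 0, -6.0, -1],
)

```text
time: 10.18
eef_pos: [0.5307, -0.2656, 0.225]
tool_rot: [-0.0, 1.0, 0.027, 0.0]
contact_force: [0.4, -0.1, -1.6]
finger_gap: 0.082
```

>>> step_arm(
  rows=[0, 0, 0, 0, 0, -1.4, -1, 0, 0, 0, 0, 0, -2.8, -1, 0, 0, 0, 0, 0, -4.2, -1, 0, 0, 0, 0, 0, -5.6, -1, 0, 0, 0, 0, 0, -7.0, -1],
)

```text
time: 10.6
eef_pos: [0.5307, -0.2656, 0.225]
tool_rot: [-0.0, 0.945, 0.326, 0.0]
contact_force: [0.8, 0.8, -0.8]
finger_gap: 0.082
```

>>> step_arm(
  rows=[0, 0, 0, 0, 0, -1.4, -1, 0, 0, 0, 0, 0, -2.8, -1, 0, 0, 0, 0, 0, -4.2, -1, 0, 0, 0, 0, 0, -5.6, -1, 0, 0, 0, 0, 0, -7.0, -1],
)

```text
time: 11.02
eef_pos: [0.5307, -0.2656, 0.2251]
tool_rot: [-0.0, 0.803, 0.596, 0.0]
contact_force: [0.4, 0.6, -2.2]
finger_gap: 0.082
```

>>> step_arm(
  rows=[0, 0, 0, 0, 0, -1.4, -1, 0, 0, 0, 0, 0, -2.8, -1, 0, 0, 0, 0, 0, -4.2, -1, 0, 0, 0, 0, 0, -5.6, -1, 0, 0, 0, 0, 0, -7.0, -1],
)

```text
time: 11.43
eef_pos: [0.5307, -0.2656, 0.225]
tool_rot: [-0.0, 0.587, 0.81, 0.0]
contact_force: [0.4, -0.7, -2.2]
finger_gap: 0.081
```

>>> step_arm(
  rows=[0, 0, 0, 0, 0, -1.4, -1, 0, 0, 0, 0, 0, -2.8, -1, 0, 0, 0, 0, 0, -4.2, -1, 0, 0, 0, 0, 0, -5.6, -1, 0, 0, 0, 0, 0, -7.0, -1],
)

```text
time: 11.85
eef_pos: [0.5307, -0.2656, 0.225]
tool_rot: [0.0, 0.316, 0.949, 0.0]
contact_force: [-0.5, -0.4, -1.9]
finger_gap: 0.086
```

>>> step_arm(
  rows=[0, 0, 0, 0, 0, -1.0, -1, 0, 0, 0, 0, 0, -2.0, -1, 0, 0, 0, 0, 0, -2.0, -1, 0, 0, 0, 0, 0, -2.0, -1, 0, 0, 0, 0, 0, -2.0, -1],
)

```text
time: 12.27
eef_pos: [0.5307, -0.2656, 0.2251]
tool_rot: [0.0, 0.236, 0.972, 0.0]
contact_force: [-0.6, -0.1, -1.6]
finger_gap: 0.087
```

```bash
python3 go.py .5301 -.2642 .2 -27.2;  python3 - <<'E'
from ov import *
np.set_printoptions(linewidth=220,suppress=True)
from scipy.spatial.transform import Rotation as Ro
s=avg('side','s6',6); st=bot.get_state(); q=st['tool_rot']; R=Ro.from_quat([*q[1:],q[0]]).as_matrix()
np.save('pics/st6.npy',st,allow_pickle=True)
yaw=np.degrees(np.arctan2(R[1,1],R[0,1])); print(yaw)
cv2.imwrite('pics/o6.png',np.hstack([zoom(s,295,180,66,100,6),ov(s,295,180,66,100,6,st['eef_pos'],yaw)]))
g=s['pixels'].mean(2)
for y in(228,232,236): print('fing',y,(s['pixels'][y,320:365,2]-s['pixels'][y,320:365,0]).round().astype(int))
for y in(250,252,253): print('knu',y,g[y,330:352].round().astype(int))
for y in(224,230,236,242): print('edge',y,g[y,320:334].round().astype(int))
for x in(328,331,334,337,341,345): print('col',x,g[238:262,x].round().astype(int))
E
```

```text
t 12.27 pos [ 0.5307 -0.2656  0.2251] F [-0.6 -0.1 -1.6] gap 8.2
shift [0.03  0.024 0.626] turn [ 2.000e-03 -0.000e+00  1.797e+01] Tyaw_y 62.65
62.72867392465311
fing 228 [-8 -9 -8 -5  0 10 18 20 19 18 18 18 21 21 20 19 15  8  0 -1 -3 -2 -2 -2 -4 -2 -2  6 14 18 18 19 18 16 17 17 20 40 72 93 96 96 96 95 97]
fing 232 [-8 -9 -9 -6  1 10 19 20 21 19 18 21 19 20 21 21 13  4  0 -3 -2 -3 -3 -2 -3 -2  1  7 16 18 18 19 17 18 18 19 24 49 77 92 96 94 93 94 93]
fing 236 [-10 -10  -8  -4   5  14  18  18  20  19  19  19  20  21  20  20  13   5  -1  -3  -4  -1  -2  -3  -3  -1   5  11  16  19  18  19  18  19  18  18  19  29  49  70  85  92  94  96  94]
knu 250 [161 161 154 130 108 109 117 119 122 120 108  94  84  83  92 119 146 160 163 162 161 161]
knu 252 [161 161 154 131 103  95  97 100 100 103 101  92  84  80  89 119 147 160 162 163 161 161]
knu 253 [161 161 155 132  99  82  84  83  85  86  88  84  80  75  88 121 149 161 162 161 160 162]
edge 224 [161 162 163 154 123  78  50  48  55  65  69  67  65  63]
edge 230 [162 163 158 141 106  67  48  47  48  49  49  49  48  46]
edge 236 [161 162 155 133  93  59  47  49  48  48  49  49  48  48]
edge 242 [161 162 155 127  83  52  46  47  47  45  48  47  47  49]
col 328 [ 50  50  47  47  47  49  76 120 152 162 161 161 161 159 160 160 160 162 162 162 161 145 118 104]
col 331 [ 48  50  48  47  47  53  83 125 155 163 162 161 161 161 161 161 161 162 161 162 160 151 128 109]
col 334 [ 49  49  49  49  48  50  60  82  95  94  93 102 108 107 103  99 102 119 147 159 160 153 134 110]
col 337 [ 52  47  47  46  46  48  47  47  46  53  81 108 119 113 100  83  78 100 137 159 162 160 147 117]
col 341 [ 50  46  45  46  45  45  45  45  46  48  65  84  94  97  92  84  78 101 137 158 162 161 155 134]
col 345 [ 51  46  45  42  44  45  60  86 106 113 113 116 119 119 119 121 127 137 152 159 161 162 161 152]
```

View pics/o6.png

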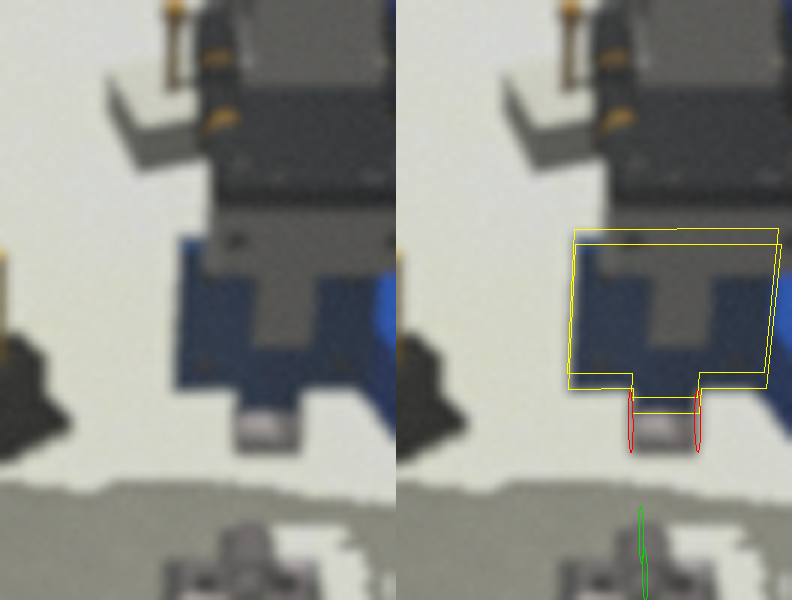

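Run:
```python
from h import *
t=load('t1');s=load('s1')
J=np.array([.5303,-.2640,.084]); a=np.deg2rad(62.8); d=np.array([np.cos(a),np.sin(a),0]); n=np.array([d[1],-d[0],0]); Z=np.array([0,0,1.])
def en(c,x,y,w,h,S):
    im=c['pixels'][y:y+h,x:x+w,::-1]; im=np.clip((im-40)*2.4,0,255).astype(np.uint8); return cv2.resize(im,None,fx=S,fy=S,interpolation=cv2.INTER_CUBIC)
def draw(c,x,y,w,h,S):
    im=en(c,x,y,w,h,S); raw=im.copy()
    for o in(-36.5,-14.5,14.5,36.5):
      for r in (.011,.006):
        P=[J+d*o/1e3+r*(n*np.cos(q)+Z*np.sin(q)) for q in np.linspace(0,6.28,40)]
        p=((proj(c,P)-[x,y]+.5)*S).astype(int); cv2.polylines(im,[p],True,(0,0,255) if o<0 else (0,160,0),1)
    for p in ((proj(c,[J-Z*.018+d*e*.0285+n*f*.016 for e in(-1,1) for f in(-1,1)])-[x,y]+.5)*S).astype(int): cv2.circle(im,tuple(map(int,p)),4,(255,0,255),1)
    return np.hstack([raw,im])
cv2.imwrite('pics/ojs.png',draw(s,320,260,32,46,12)); cv2.imwrite('pics/ojt.png',draw(t,398,214,40,38,10))
```

```text
(no output)
```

View pics/ojs.png

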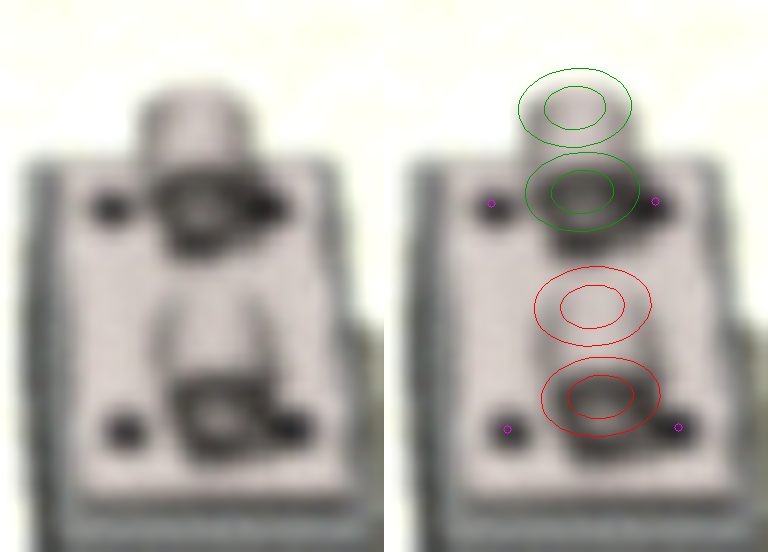

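View pics/ojt.png

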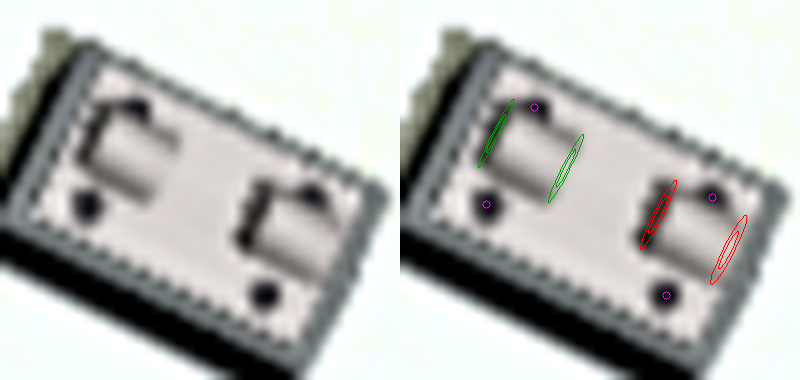

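The half-turn comparison shows the leaf sits about 1.3 mm off along +axis in the grip, with no measurable tilt. I'll turn back and descend to a hover.

>>> step_arm(
  rows=[0, 0, 0, 0, 0, 1.0, -1, 0, 0, 0, 0, 0, 2.4, -1, 0, 0, 0, 0, 0, 3.8, -1, 0, 0, 0, 0, 0, 5.2, -1, 0, 0, 0, 0, 0, 6.6, -1],
)

```text
time: 12.98
eef_pos: [0.5307, -0.2656, 0.225]
tool_rot: [-0.0, 0.505, 0.863, 0.0]
contact_force: [0.2, -0.6, -2.0]
finger_gap: 0.085
```

>>> step_arm(
  rows=[0, 0, 0, 0, 0, 1.4, -1, 0, 0, 0, 0, 0, 2.8, -1, 0, 0, 0, 0, 0, 4.2, -1, 0, 0, 0, 0, 0, 5.6, -1, 0, 0, 0, 0, 0, 6.9, -1],
)

```text
time: 13.4
eef_pos: [0.5307, -0.2656, 0.225]
tool_rot: [-0.0, 0.738, 0.675, 0.0]
contact_force: [-0.3, 1.4, -2.9]
finger_gap: 0.086
```

>>> step_arm(
  rows=[0, 0, 0, 0, 0, 1.4, -1, 0, 0, 0, 0, 0, 2.8, -1, 0, 0, 0, 0, 0, 4.0, -1, 0, 0, 0, 0, 0, 4.5, -1, 0, 0, 0, 0, 0, 4.5, -1],
)

```text
time: 13.82
eef_pos: [0.5307, -0.2656, 0.225]
tool_rot: [0.0, 0.854, 0.52, 0.0]
contact_force: [-0.1, 0.8, -2.4]
finger_gap: 0.083
```

```bash
python3 go.py .5299 -.2648 .16 -27.2
```

```text
t 13.82 pos [ 0.5307 -0.2656  0.225 ] F [-0.1  0.8 -2.4] gap 7.8
shift [ 0.009 -0.027  1.626] turn [ 0.001 -0.001 -0.02 ] Tyaw_y -27.3
```

>>> step_arm(
  rows=[0.01, -0.03, 0.3, 0, 0, -0.02, -1, 0.01, -0.03, 0.7, 0, 0, -0.02, -1, 0.01, -0.03, 1.1, 0, 0, -0.02, -1, 0.01, -0.03, 1.45, 0, 0, -0.02, -1, 0.01, -0.03, 1.63, 0, 0, -0.02, -1],
)

```text
time: 14.23
eef_pos: [0.5289, -0.2641, 0.158]
tool_rot: [-0.001, 0.853, 0.522, -0.001]
contact_force: [0.1, -0.0, -2.8]
finger_gap: 0.084
```

>>> step_arm(
  rows=[0, 0, 0, 0, 0, 0, -1, 0, 0, 0, 0, 0, 0, -1, 0, 0, 0, 0, 0, 0, -1, 0, 0, 0, 0, 0, 0, -1, 0, 0, 0, 0, 0, 0, -1],
)

```text
time: 14.65
eef_pos: [0.5303, -0.265, 0.1608]
tool_rot: [0.001, 0.853, 0.521, 0.0]
contact_force: [0.9, -0.2, -1.6]
finger_gap: 0.084
```

```bash
cat > lk.py <<'E'
import sys
from h import *
def look(tag,off):
    s=avg('side','s'+tag,6); T=bot.get_state()['eef_pos']; print(T.round(4))
    J=np.array([.5305,-.2636,.084]); a=np.deg2rad(62.8); d=np.array([np.cos(a),np.sin(a),0]); n=np.array([d[1],-d[0],0]); Z=np.array([0,0,1.])
    x,y,w,h,S=320,240,32,60,10
    im=np.clip((s['pixels'][y:y+h,x:x+w,::-1]-20)*2,0,255).astype(np.uint8); im=cv2.resize(im,None,fx=S,fy=S,interpolation=cv2.INTER_CUBIC); raw=im.copy()
    H=T+Z*(.0187-.063)+d*.00133
    for C,o,col in((J,-36.5,0),(J,-14.5,0),(J,14.5,0),(J,36.5,0),(H,-12,1),(H,12,1)):
        P=[C+d*o/1e3+.011*(n*np.cos(q)+Z*np.sin(q)) for q in np.linspace(0,6.28,40)]
        cv2.polylines(im,[((proj(s,P)-[x,y]+.5)*S).astype(int)],True,(0,0,255) if col else (0,160,0),1)
    for e in(-.004,.004):
        P=[T+Z*.0187+d*(.00133+u)+n*e+Z*v for u,v in((-.035,.024),(-.035,-.043),(-.012,-.043))]
        cv2.polylines(im,[((proj(s,P)-[x,y]+.5)*S).astype(int)],False,(0,200,255),1)
    cv2.imwrite('pics/l'+tag+'.png',np.hstack([raw,im]))
look(sys.argv[1],0)
E
python3 lk.py 7; python3 go.py .5299 -.2648 .1283 -27.2
```

```text
[ 0.5298 -0.2647  0.16  ]
t 14.95 pos [ 0.5298 -0.2647  0.16  ] F [-0.2 -0.4 -2.2] gap 8.0
shift [-0.002  0.003  0.792] turn [ 0.002 -0.001  0.011] Tyaw_y -27.15
```

View pics/l7.png

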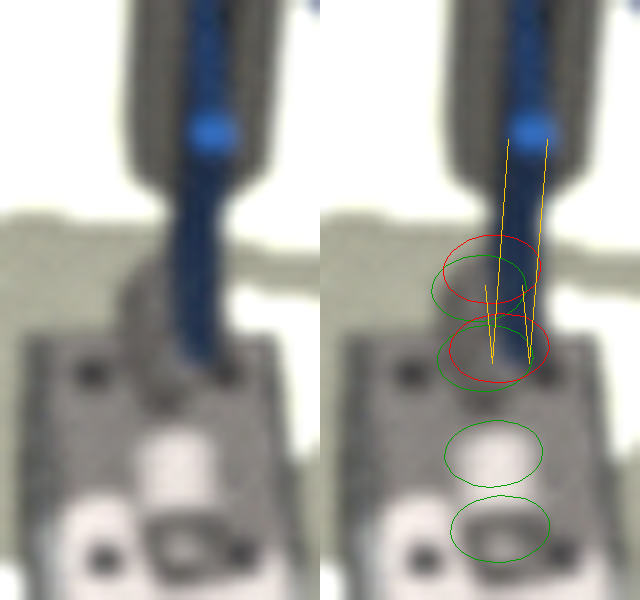

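Hover view: the knuckle sits above the gap, with no contact. I'll lower slowly and watch the force.

>>> step_arm(
  rows=[0, 0, 0.1, 0, 0, 0, -1, 0, 0, 0.2, 0, 0, 0, -1, 0, 0, 0.3, 0, 0, 0, -1, 0, 0, 0.4, 0, 0, 0, -1, 0, 0, 0.4, 0, 0, 0, -1],
)

```text
time: 15.37
eef_pos: [0.5291, -0.2642, 0.1425]
tool_rot: [-0.001, 0.853, 0.521, -0.0]
contact_force: [0.7, -0.9, -2.9]
finger_gap: 0.086
```

```bash
python3 lk.py 8; python3 go.py .5299 -.2648 .1283 -27.2
```

```text
[ 0.53   -0.2648  0.1441]
t 15.67 pos [ 0.53   -0.2648  0.1441] F [-0.6  0.3 -1.7] gap 8.0
shift [-0.    -0.002  0.395] turn [ 0.006 -0.001  0.01 ] Tyaw_y -27.15
```

View pics/l8.png

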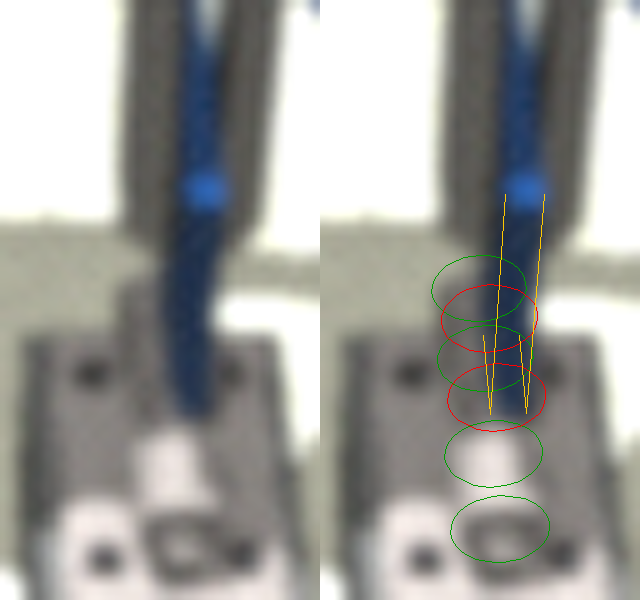

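>>> step_arm(
  rows=[0, 0, 0.07, 0, 0, 0, -1, 0, 0, 0.15, 0, 0, 0, -1, 0, 0, 0.25, 0, 0, 0, -1, 0, 0, 0.34, 0, 0, 0, -1, 0, 0, 0.39, 0, 0, 0, -1],
)

```text
time: 16.08
eef_pos: [0.5294, -0.2645, 0.1274]
tool_rot: [-0.001, 0.853, 0.521, -0.0]
contact_force: [0.4, -0.6, -2.0]
finger_gap: 0.083
```

```bash
python3 lk.py 9; python3 go.py .5299 -.2648 .1283 -27.2
python3 - <<'E'
from h import *
t=avg('top','t9',3); cv2.imwrite('pics/t9.png',zoom(t,370,190,100,80,8))
E
```

```text
[ 0.53   -0.2648  0.1284]
t 16.38 pos [ 0.53   -0.2648  0.1284] F [ 0.5  0.8 -2.5] gap 8.3
shift [-0.001 -0.001  0.002] turn [ 0.004 -0.001  0.01 ] Tyaw_y -27.15
```

View pics/l9.png

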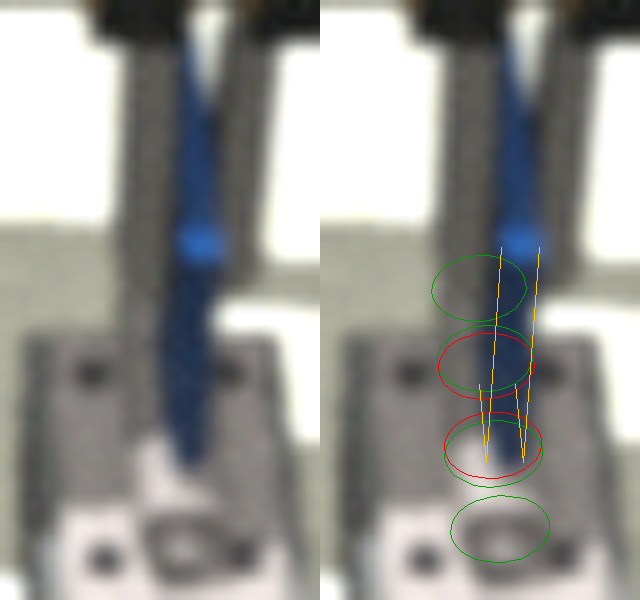

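View pics/t9.png

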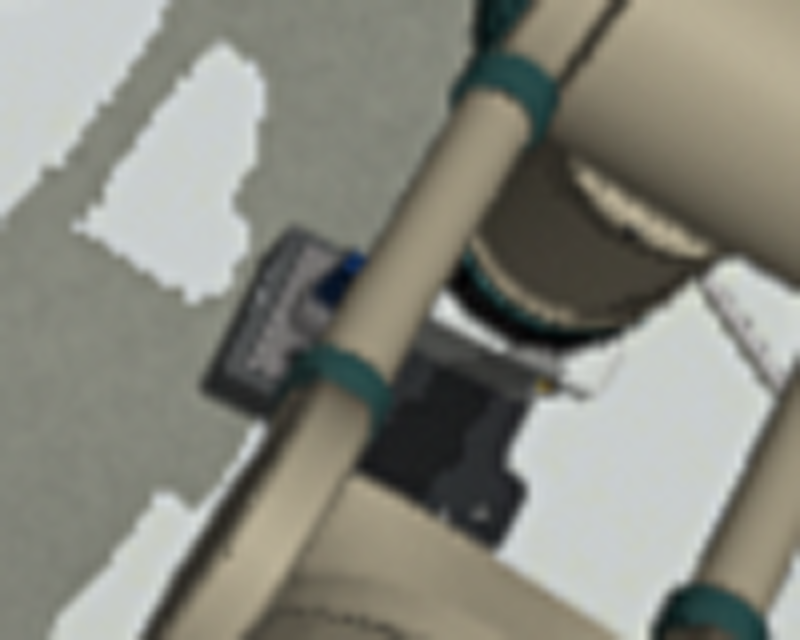

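Run:
```python
from h import *
t=load('t1');s=load('s1')
J=np.array([.5303,-.2640,0]); a=np.deg2rad(62.8); d=np.array([np.cos(a),np.sin(a),0]); n=np.array([d[1],-d[0],0])
for o,ps,pt in((14.5,(336.6,273.5),(414.2,230.7)),(36.5,(335.75,266.6),(408,227.2)),(-14.5,(337.4,283.7),(426,235.7))):
    P,e=tri(s,ps,t,pt); print(o,'along',((P-J)@d*1e3).round(1),'across',((P-J)@n*1e3).round(1),'z',(P[2]*1e3).round(1),'err',(e*1e3).round(1))
np.set_printoptions(linewidth=200)
g=s['pixels'].mean(2)
for x in(334,335,336,337,338,339): print(x,g[260:302,x].round().astype(int))
```

```text
14.5 along 14.6 across -0.6 z 90.0 err 3.2
36.5 along 34.6 across -0.6 z 92.0 err 1.9
-14.5 along -20.6 across -0.4 z 95.1 err 1.2
334 [147 147 148 148 148 148 142 128 115 111 114 117 116 106  87  72  71  74  75  77  80  95 112 119 116 111 107 105 105 104 102  93  83  80  84  90 100 109 119 123 112  92]
335 [148 147 148 148 148 148 142 128 120 119 121 123 119 105  82  74  76  79  78  70  68  86 108 118 117 115 114 114 116 115 107  89  73  69  72  75  79  89 103 116 110  91]
336 [148 148 147 149 148 148 141 129 123 122 124 123 118 102  80  75  78  84  84  70  67  84 108 118 121 120 121 121 120 119 106  86  72  74  79  77  71  73  89 107 108  88]
337 [148 147 148 149 148 148 140 128 121 119 120 120 117 100  79  73  78  82  82  71  70  87 110 121 123 123 122 123 124 120 106  82  74  79  87  87  72  68  85 105 107  88]
338 [147 148 148 147 148 148 141 129 117 113 113 113 110  97  78  68  70  76  77  72  77  97 116 121 123 123 123 122 122 119 106  82  74  80  89  90  76  69  85 106 109  88]
339 [148 148 148 148 146 148 145 134 120 107 105 105 102  93  77  66  65  69  71  77  87 106 120 122 120 118 118 118 118 114 101  80  71  73  83  85  75  73  90 110 109  87]
```

The knuckle is in the gap with no contact force. The centre estimates along the axis average slightly towards −axis, so I'll make a 0.5 mm correction, settle and do the last checks.

>>> step_arm(
  rows=[-0.01, 0, 0, 0, 0, 0, -1, -0.01, 0, 0, 0, 0, 0, -1, -0.01, 0, 0, 0, 0, 0, -1, -0.01, 0, 0, 0, 0, 0, -1, -0.01, 0, 0, 0, 0, 0, -1],
)

```text
time: 16.95
eef_pos: [0.5296, -0.2651, 0.1282]
tool_rot: [-0.0, 0.853, 0.521, 0.0]
contact_force: [0.9, 0.2, -2.0]
finger_gap: 0.083
```

>>> step_arm(
  rows=[0, 0, 0, 0, 0, 0, -1, 0, 0, 0, 0, 0, 0, -1, 0, 0, 0, 0, 0, 0, -1, 0, 0, 0, 0, 0, 0, -1, 0, 0, 0, 0, 0, 0, -1],
)

```text
time: 17.37
eef_pos: [0.5296, -0.265, 0.1282]
tool_rot: [-0.0, 0.853, 0.521, 0.0]
contact_force: [0.6, -0.0, -2.1]
finger_gap: 0.087
```

```bash
python3 go.py .5297 -.2653 .1283 -27.2
python3 - <<'E'
from h import *
F=[]
for i in range(16):
    c=bot.camera('side'); s=bot.get_state(); F.append(np.r_[s['contact_force'],s['ft_torque']])
print(np.mean(F,0).round(2)); cv2.imwrite('pics/fin.png',c['pixels'][:,:,::-1])
# lateral: jamb tube flanks (s1) vs leaf plate
s1=load('s1'); print(s1['pixels'].mean(2)[270,326:346].round().astype(int), s1['pixels'].mean(2)[286,326:348].round().astype(int))
J=np.array([.5303,-.2640,.084]); a=np.deg2rad(62.8); d=np.array([np.cos(a),np.sin(a),0]); n=np.array([d[1],-d[0],0])
for o in(.03,-.022): print(proj(s1,[J+d*o-n*.011,J+d*o+n*.011]).round(2).tolist())
E
```

```text
t 17.37 pos [ 0.5296 -0.265   0.1282] F [ 0.6 -0.  -2.1] gap 8.2
shift [-0.005  0.005 -0.001] turn [-0.    -0.001  0.01 ] Tyaw_y -27.15
[-0.05  0.02 -1.92 -0.09  0.1   0.  ]
[150 149 150 150 145 122 103 105 114 121 124 120 113 105 110 130 145 150
 150 149] [113 124 127 126 124 123 115 107 107 114 121 122 123 118 110 104 110 120
 124 126 124 112]
[[330.87, 270.59], [340.32, 270.51]]
[[332.21, 287.65], [342.02, 287.56]]
```

View pics/fin.png

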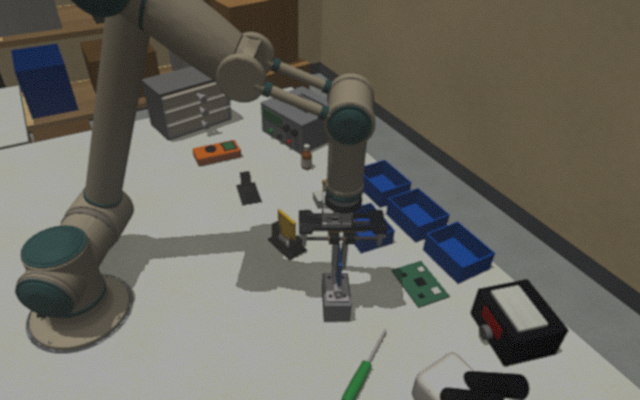

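```bash
python3 -c "
from workcell import bot
print(bot.hand_in())"
```

```text
the job is handed in; nothing more can be done
None
```

I gripped the blue leaf at 20 N, lifted it straight out of its stand and lowered its knuckle into the jamb gap. I handed the job in at about 18 s, with the gripper still holding it there.

**Last checks that passed:**
- **Contact:** the mean outside force was (−0.05, 0.02, −1.92) N. That is only the leaf's weight, so it isn't resting on or leaning against the block.
- **Grip:** the jaw opening was still about 8 mm, matching the plate, so the leaf has not slipped out.
- **Sideways alignment:** the side view put the leaf and the jamb knuckles in line to about 0.5 mm. Comparing two broadside views showed no measurable tilt of the leaf. It sat 1.3 mm off along the hinge axis in the grip, which I corrected for.
- **Rest of the bench:** the yellow leaf and the other visible items look untouched. The pin is partly hidden by the arm in the last picture.

**Checks that were weaker or disagreed:**
- **Along the hinge axis:** most estimates of the gap centre differed by about 1.5 mm, against 2.5 mm of clearance each side. I placed the knuckle between them.
- **Height:** it comes from the stated dimensions, assuming the blue leaf stood as high as the yellow one. In the side view the jamb knuckles looked 1–2 mm lower than those dimensions imply. I put this down to blur and shading and did not change the height.
- **Final view:** the arm hid the gap from the top camera, so I could not see the holes line up directly.

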